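# Hold the bulldog clip open astride the stock card

## Task

Squeeze the tails of the bulldog clip together so that it lets go of the rim of the blue parts bin, lift it off, and hold it wide open astride the middle of the top edge of the upright stock card: one jaw on either side, their tips about a centimetre below the edge, the clip touching the card nowhere, so that a picking slip can be slid in against it. The job ends while holding: finish with the gripper still squeezing the clip open there, and never let it close on the card. Leave the card stand and the other things on the bench where they are.

Things in the scene. Friction and masses are not known exactly. Their poses are not given: they have to be found in the camera images.
- clip: Loose dark steel bulldog clip, 60 mm wide, 74 mm tall, about 80 g, pinched upright on the bin's rim: jaws down, tails up. Origin: middle of its pivot pin, 34 mm above the jaw tips, 40 mm below the tail tops, 20 mm above the rim. y: along the pin and rim; z: up; x: across, the way the tails are squeezed. The frame is fixed to the +x leg, so it leans by half the opening angle when open.
- clip_leg (a joint): Opening angle of the clip (rad): 0 as it pinches the 3 mm rim, -0.09 shut, 0.568 at the hard stop. On the rim its two straight legs slant, 45 mm over their outsides at the tail tops, 22 mm at the pin; squeezing the tails together (10 rising to 16 N at 23 mm above the pin) opens the jaws. At the stop the tails are upright, 22 mm over their outsides. The spring always closes it.
- jaw_far (a point): Lower inner edge of the jaw lip on the clip's +x leg, at mid-width. At full opening the two lips stand 15 to 22 mm apart, their tips 32 mm below the pivot pin.
- jaw_near (a point): Lower inner edge of the jaw lip on the clip's -x leg, at mid-width; the spring coil round the pin is 10 mm thick and bounds the mouth above.
- bin: Blue plastic parts bin holding pipe fittings, fixed, 150 mm (x) by 200 mm (y) by 100 mm high, walls 3 mm, open at the top, fittings up to about 40 mm below the rim. Origin: centre of its underside. The clip sits on the wall nearest the robot (the -x wall), somewhere within 45 mm of its middle.
- card: Stock card in its stand, loose, 1.3 kg: a rigid white plastic card 148 mm wide (y), 3 mm thick (x), standing upright in a dark steel foot of 80 mm (x) by 160 mm (y). Origin: centre of the foot's underside. The card's faces look along x.
- card_edge (a point): Middle of the card's top edge, 117 mm above the bench. y: along the edge; x: across the card's thickness; z: up.
- carton: Bystander: closed cardboard carton 80 x 110 x 60 mm. Origin: centre of its underside.
- tape: Bystander: lying roll of grey tape, 100 mm across, 48 mm high. Origin: centre of its underside.
- tub: Bystander: white screw-top tub, 68 mm across, 95 mm high. Origin: centre of its underside.
Not all that is in view belongs to the job. Leave any green or orange look-alike of the bin alone.

How it is judged:
On the way, in this order (a step that is already met when the one before it is completed fails the run):
1. the clip is squeezed open while its jaws are still down over the bin's rim (value of joint clip_leg above 0.3 rad and z of clip in the frame of bin below 0.128 m and contact force between the fingers and clip above 3 N), for 0.1 s.
2. the clip is lifted clear of the bin in the fingers (z of clip in the frame of bin above 0.145 m and contact force between the fingers and clip above 3 N and contact force between clip and bin below 0.2 N), for 0.1 s.
At the end, for the whole second after the job is handed in: Fingers still squeeze the clip at least three quarters open (0.43 rad), at rest, astride the card: jaw tips 6 mm or more below its top edge, one each side, within 25 mm of the edge's middle and along it, touching nothing of the card, which stands within 10 mm of its place (value of joint clip_leg above 0.43 rad and contact force between the fingers and clip above 5 N and contact force between clip and card below 0.2 N and z of each of jaw_far, jaw_near in the frame of card_edge below -0.006 m and ((x of jaw_far in the frame of card_edge above 0.003 m and x of jaw_near in the frame of card_edge below -0.003 m) or (x of jaw_far in the frame of card_edge below -0.003 m and x of jaw_near in the frame of card_edge above 0.003 m)) and y of clip in the frame of card_edge between -0.025 and 0.025 m and angle between the y axis of clip and the y axis of card_edge, either way round below 0.25 rad and linear speed of clip below 0.02 m/s and distance of card_edge from where it was at the start of the episode below 0.01 m and angle between card's own z axis and vertical below 0.03 rad); the arm keeps its last pose, push and grip.
It fails at once if the card stand is shoved or tipped (distance of card_edge from where it was at the start of the episode above 0.015 m or angle between card's own z axis and vertical above 0.15 rad).
It fails at once if a bystander is disturbed (distance of any of carton, tape, tub from where it was at the start of the episode above 0.03 m).
It fails at once if the clip is let close on the card (value of joint clip_leg below 0.1 rad and contact force between clip and card above 2 N).
It also fails if it takes over 38 s, if anything falls off the work surface, if the arm or the gripper's body presses on something with over 40 N, if the wrist force passes 120 N, or if a joint passes its speed limit or range.

## Robot

A 6-joint arm with a two-finger parallel gripper is mounted at the origin on the work surface. World frame = base frame: x ahead of the robot, y to its left, z up, the work surface at z = 0. Lengths are in m, angles in rad, forces in N, time in s.
With the tool pointing down it reaches from about 0.35 to 0.775 m from the base axis. Payload 7.3 kg.
Tool frame: the origin (TCP) lies at the very end of the fingers, on their centre line; the grasp point (between the pads) lies 19 mm behind it; z points along the fingers, x is the direction in which the jaws open and shut, and the axes are right-handed (so a half turn about z gives the same grasp; the last joint's range is limited). The gripper opens to 92 mm and grips with 3 to 60 N. Pads are 19 mm wide; open, the fingers measure 130 mm over their backs; the gripper's body (75 mm by 190 mm) begins 47 mm behind the grasp point.
Start: joints at [-1.448, 0.342, 1.524, -0, 1.275, -0.146], TCP at [0.139, -0.506, 0.203] pointing down, gripper open.
Joint ranges: [-2.53, 2.53], [-0.77, 2.02], [0.04, 2.7], [-1, 4.14], [0.28, 2.66], [-3.11, 3.11]. Speed limits (rad/s): [2.57, 2.57, 3.14, 3.14, 3.14, 3.14].

## Interface

Orientations are given as [roll, pitch, yaw] about the fixed x, y, z axes, in that order (R = Rz(yaw) Ry(pitch) Rx(roll)).
In Python, from cell import observe, read_camera, camera_params, hand_in gives the robot as it stands.
- The arm moves only by the tool apply_moves, never from a script. Its argument "increments" is a list of rows, each an object with "grip": the opening, from 0 (shut) to 1 (fully open); "linear": the shift along the world's x, y, z in mm, a list of three; "turn": the turn, a rotation vector about the world's x, y, z in units of 6 degrees (1.0 is 6 degrees), a list of three. A call has 1 to 10 rows; each row is the pose to reach, as a shift and turn from the pose commanded when the call began; what a row does not reach only later rows make up. A row lasts 1/10 s, in which the tool goes at most 50 mm and 8.59 degrees, less where a joint would pass 70% of its speed; a pose out of reach is approached as far as the arm can. A call with a gripper value outside its range is refused whole. The fingers move at their own pace and stop on an object; "grip_force" is the grip in N (left out, the last holds). Time passes only in rows, so rows that repeat a pose let the fingers close. It gives the time, the measured TCP pose, the force and the opening at its end, in the units of the state.
- observe(): the state, without advancing time (a new reading comes with each control period).
- read_camera(name): name is "side" or "top" or "wrist"; returns the picture (420x560x3 uint8, red, green, blue); there is no depth.
- camera_params(name): a dict with "camera_matrix" (3x3 intrinsics, pixels), "world_to_cam" (4x4, takes a point from world to camera coordinates); the wrist camera has in their place "hand_eye" (4x4, takes a point from camera to tool coordinates, whose origin is the TCP and whose axes are the tool frame's). Camera axes: x right, y up, looking along -z (the intrinsics and any distortion apply to the point x, -y, -z); pixel columns grow to the right and rows downward; lengths in m; the calibration is good to about 2 mm. A picture is of the moment at which its call begins: read the wrist's pose just before it. camera_params takes no time and is no camera call.
- hand_in(): hands the job in, once; it reports no verdict.
The state is a dict: "time": time; "qpos": joint angles; "qvel": joint speeds; "joint_efforts": joint torques, N m; "tool_pos": TCP position; "tool_rot": TCP orientation; "contact_force": force on the tool from outside, world axes, zero at the start; "torque": the same for the moment, N m; "opening": finger opening in m.
Only numpy, scipy, OpenCV 4.12 (cv2) and the standard library are available. Lean on these libraries where they do the work, as an engineer would, in place of code of your own. Each camera call takes 0.05 s, during which the arm holds its last target.

## Working session

There is one attempt and no reset: what is moved stays moved. The work goes in short steps, Python scripts to look and compute and a tool call to move; the robot and the scene stay as the last step left them, time stands still between calls to the robot, and variables do not carry over. Pictures are saved under pics/ and viewed, and the job is handed in when it is done.

Besides the shell and the picture viewer there is one more tool, called after ">>>" as name(argument=value, ...), one argument or row to a line, values as JSON. apply_moves: Moves the arm, as the interface text tells. Its arguments: {"type":"object","properties":{"increments":{"type":"array","items":{"type":"object","properties":{"grip":{"type":"number"},"linear":{"type":"array","items":{"type":"number"}},"turn":{"type":"array","items":{"type":"number"}}}}},"grip_force":{"type":"number"}},"required":["increments"]}

```bash
ls; mkdir -p pics; python3 - <<'E'
from cell import *
import cv2
for n in("side","top","wrist"):
    cv2.imwrite(f"pics/{n}0.png",read_camera(n)[:,:,::-1]); print(n,camera_params(n))
print(observe())
E
```

```text
pics
side {'camera_matrix': array([[452.56421155,   0.        , 277.37901474],
       [  0.        , 452.56421155, 208.92132001],
       [  0.        ,   0.        ,   1.        ]]), 'world_to_cam': array([[-0.82315025, -0.56746896, -0.02006623,  0.43215768],
       [ 0.35476118, -0.54155405,  0.76214415, -0.27019398],
       [-0.44336009,  0.62024043,  0.64709631, -1.05998508],
       [ 0.        ,  0.        ,  0.        ,  1.        ]])}
top {'camera_matrix': array([[515.13813214,   0.        , 282.68291914],
       [  0.        , 515.13813214, 211.43918051],
       [  0.        ,   0.        ,   1.        ]]), 'world_to_cam': array([[ 2.68726567e-02, -9.99637649e-01,  1.55942885e-03,
        -1.31790720e-02],
       [ 9.91687382e-01,  2.68552393e-02,  1.25836926e-01,
        -5.10450328e-01],
       [-1.25833208e-01, -1.83510660e-03,  9.92049715e-01,
        -1.62750819e+00],
       [ 0.00000000e+00,  0.00000000e+00,  0.00000000e+00,
         1.00000000e+00]])}
wrist {'camera_matrix': array([[337.31196452,   0.        , 278.6910709 ],
       [  0.        , 337.31196452, 205.35288
[... 398 characters left out ...]
000000e+00]])}
{'time': 0.15, 'qpos': array([-1.44798294e+00,  3.42552658e-01,  1.52474731e+00, -8.08113977e-06,
        1.27543733e+00, -1.46018719e-01]), 'qvel': array([-1.65136949e-03, -6.61912675e-04, -3.93638961e-03,  1.56214812e-03,
        9.19058986e-05, -3.29203798e-03]), 'joint_efforts': array([ 8.60980363e-04, -4.31472051e+01, -2.44351637e+01,  7.17647723e-02,
        5.37459191e-02, -7.80465007e-05]), 'tool_pos': array([ 0.13941267, -0.50581851,  0.20282739]), 'tool_rot': array([-3.14143375e+00,  1.13358710e-03, -1.30196177e+00]), 'contact_force': array([0.64504529, 0.72613961, 0.92681333]), 'torque': array([ 0.01938543, -0.01606174, -0.02073665]), 'opening': 0.09193009387906097}
```

View pics/side0.png

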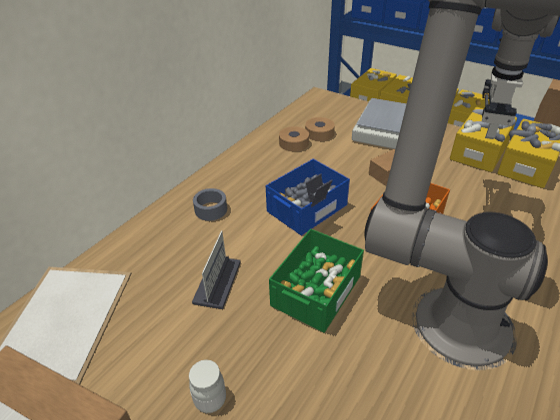

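View pics/top0.png

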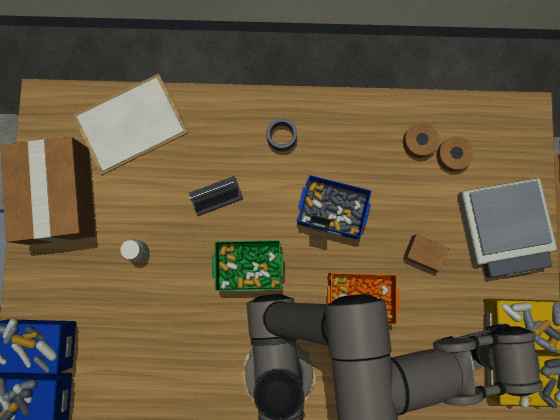

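```bash
python3 - <<'E'
import cv2
a=cv2.imread('pics/top0.png');cv2.imwrite('pics/top0c.png',cv2.resize(a[80:330,150:450],None,fx=2.6,fy=2.4,interpolation=cv2.INTER_CUBIC))
E
```

```text
(no output)
```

View pics/top0c.png

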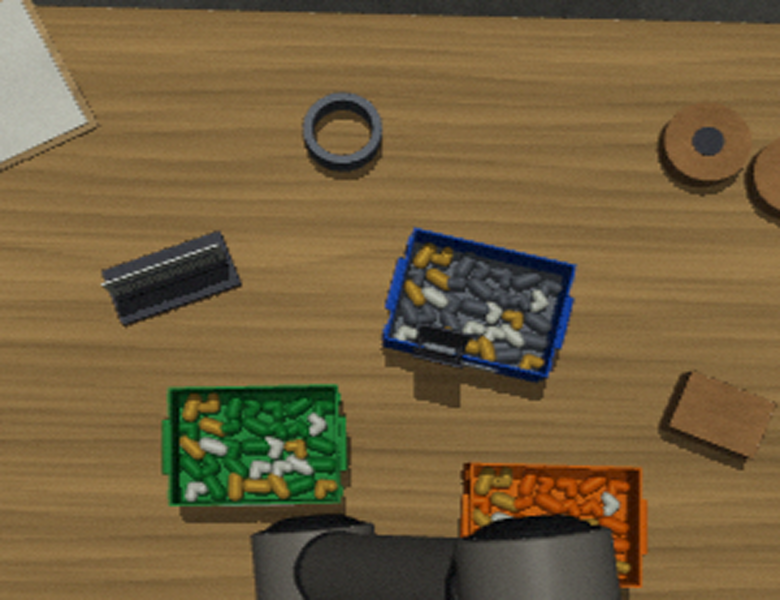

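```bash
cat > h.py <<'E'
import numpy as np, cv2
from cell import *
from scipy.spatial.transform import Rotation as Ro
def params(n,st=None):
    p=camera_params(n);K=p['camera_matrix']
    if 'world_to_cam' in p: W=np.array(p['world_to_cam'])
    else:
        T=np.eye(4);T[:3,:3]=Ro.from_euler('xyz',st['tool_rot']).as_matrix();T[:3,3]=st['tool_pos']
        W=np.linalg.inv(T@p['hand_eye'])
    return K,W
def ray(n,u,v,st=None):
    K,W=params(n,st);d=np.linalg.inv(K)@[u,v,1];d=np.array([d[0],-d[1],-d[2]])
    C=np.linalg.inv(W);return C[:3,3],C[:3,:3]@d
def onz(n,u,v,z,st=None):
    o,d=ray(n,u,v,st);return o+d*(z-o[2])/d[2]
def proj(n,P,st=None):
    K,W=params(n,st);c=W[:3,:3]@np.array(P)+W[:3,3];p=K@[c[0],-c[1],-c[2]];return p[:2]/p[2]
def tri(*obs):
    A=np.zeros((3,3));b=np.zeros(3)
    for n,u,v,st in obs:
        o,d=ray(n,u,v,st);d=d/np.linalg.norm(d);M=np.eye(3)-np.outer(d,d);A+=M;b+=M@o
    x=np.linalg.solve(A,b)
    r=[np.linalg.norm((np.eye(3)-np.outer(d/np.linalg.norm(d),d/np.linalg.norm(d)))@(x-o)) for o,d in [ray(*k) for k in obs]]
    return x,r
E
python3 - <<'E'
from h import *
a=cv2.imread('pics/top0.png')
h=cv2.cvtColor(a,cv2.COLOR_BGR2HSV)
m=cv2.inRange(h,(105,120,40),(125,255,255));m[:160]=0;m[250:]=0;m[:,:285]=0;m[:,385:]=0
ys,xs=np.where(m>0);r=cv2.minAreaRect(np.c_[xs,ys].astype(np.float32));print(r)
for p in cv2.boxPoints(r): print(p,onz('top',*p,0.1))
cv2.imwrite('pics/tclip.png',cv2.resize(a[195:250,290:380],None,fx=8,fy=8,interpolation=cv2.INTER_CUBIC))
cv2.imwrite('pics/tcard.png',cv2.resize(a[165:225,180:255],None,fx=10,fy=10,interpolation=cv2.INTER_CUBIC))
b=cv2.imread('pics/side0.png');cv2.imwrite('pics/sclip.png',cv2.resize(b[150:240,255:360],None,fx=6,fy=6,interpolation=cv2.INTER_CUBIC))
cv2.imwrite('pics/scard.png',cv2.resize(b[225:315,185:250],None,fx=6,fy=6,interpolation=cv2.INTER_CUBIC))
E
```

```text
((333.7941589355469, 206.82354736328125), (69.36518096923828, 50.68994140625), 14.03624439239502)
[294.00003 223.00002] [ 0.46708257 -0.0353494   0.1       ]
[306.29416 173.82356] [ 0.62222297 -0.06995994  0.1       ]
[373.5883  190.64708] [ 0.57474907 -0.28004802  0.1       ]
[361.29416 239.82353] [ 0.42078817 -0.24303811  0.1       ]
```

View clips.

View pics/tclip.png

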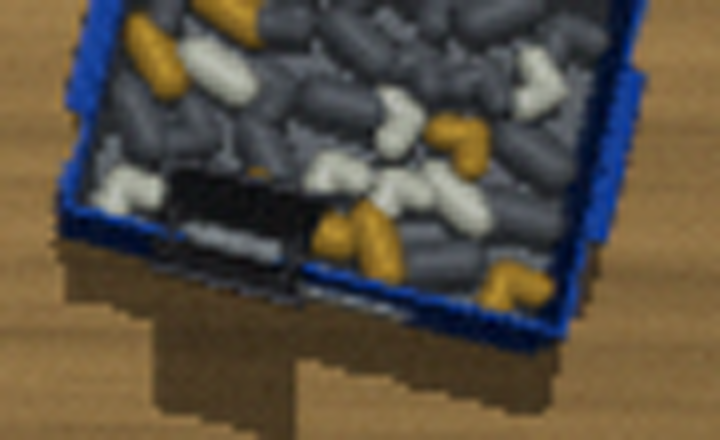

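View pics/tcard.png

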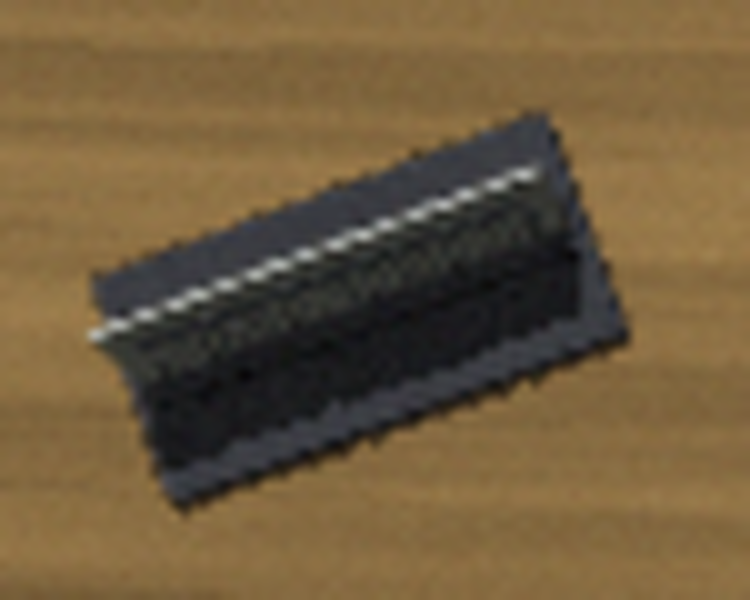

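View pics/sclip.png

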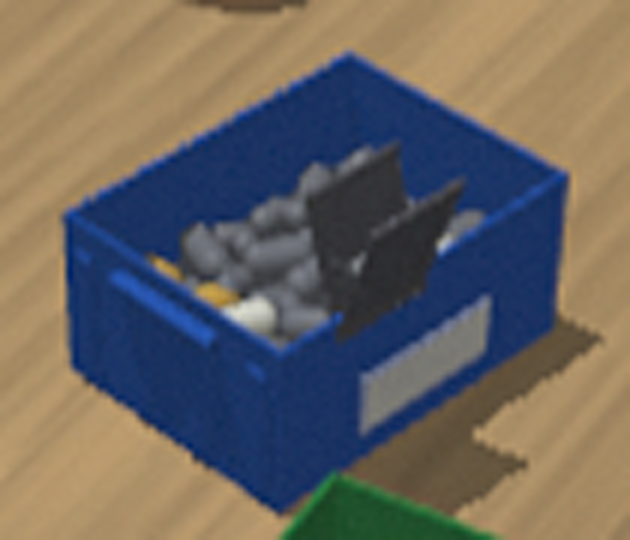

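View pics/scard.png

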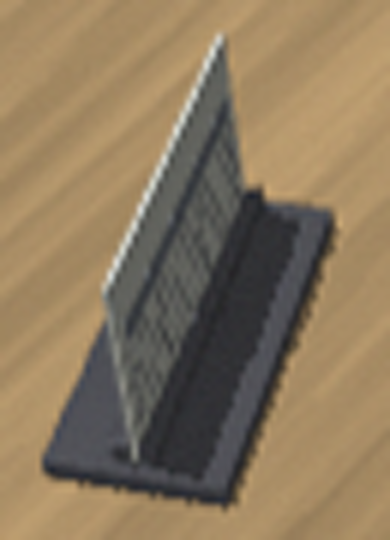

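```bash
python3 - <<'E'
from h import *
T=lambda x,y:(290+(x-4)/8,195+(y-4)/8)
S=lambda x,y:(255+(x-3)/6,150+(y-3)/6)
for nm,t,s in [('farL',T(172,172),S(308,205)),('farR',T(320,197),S(398,145)),('nearL',T(152,268),S(375,235)),('nearR',T(300,298),S(463,180))]:
    print(nm,tri(('top',*t,None),('side',*s,None)), onz('top',*t,.157),onz('side',*s,.157))
for nm,t,s in [('binNL',T(60,225),S(283,355)),('binNR',T(560,338),S(567,175))]:
    print(nm,tri(('top',*t,None),('side',*s,None)), onz('top',*t,.1),onz('side',*s,.1))
T=lambda x,y:(180+(x-5)/10,165+(y-5)/10)
S=lambda x,y:(185+(x-3)/6,225+(y-3)/6)
for nm,t,s in [('cardL',T(92,335),S(104,292)),('cardR',T(540,172),S(222,36))]:
    print(nm,tri(('top',*t,None),('side',*s,None)), onz('top',*t,.117),onz('side',*s,.117))
for nm,t in [('a',T(95,278)),('b',T(547,115)),('c',T(630,340)),('d',T(182,512))]: print(nm, onz('top',*t,0.008))
E
```

```text
farL (array([ 0.48407209, -0.08362338,  0.15918569]), [np.float64(0.0010360524553459673), np.float64(0.0010360524553461002)]) [ 0.48340633 -0.08421186  0.157     ] [ 0.48652992 -0.08571823  0.157     ]
farR (array([ 0.47333663, -0.13954449,  0.16314935]), [np.float64(0.0016638133699521233), np.float64(0.0016638133699519472)]) [ 0.47554249 -0.13937775  0.157     ] [ 0.47586296 -0.14762317  0.157     ]
nearL (array([ 0.44676414, -0.07731537,  0.162173  ]), [np.float64(0.0001284362021232255), np.float64(0.00012843620212319205)]) [ 0.44737476 -0.0775141   0.157     ] [ 0.44990211 -0.08320422  0.157     ]
nearR (array([ 0.43554442, -0.13283489,  0.16261743]), [np.float64(0.0018212254605645495), np.float64(0.001821225460564595)]) [ 0.43770182 -0.1325519   0.157     ] [ 0.43728881 -0.14028125  0.157     ]
binNL (array([ 0.46981131, -0.04343537,  0.10552341]), [np.float64(0.0021311656764524145), np.float64(0.0021311656764523173)]) [ 0.46849353 -0.04456145  0.1       ] [ 0.47520617 -0.04817665  0.1       ]
binNR (array([ 0.42991816, -0.23702815,  0.10272926]), [np.float64(5.5243634021334626e-05), np.float64(5.524363402131595e-05)]) [ 0.43008934 -0.23745645  0.1       ] [ 0.431503   -0.24040533  0.1       ]
cardL (array([0.53352241, 0.28942261, 0.11797443]), [np.float64(0.00010059054947533096), np.float64(0.00010059054947521752)]) [0.53358379 0.28954378 0.117     ] [0.53430553 0.28888461 0.117     ]
cardR (array([0.58786228, 0.15418971, 0.11857793]), [np.float64(0.0001590811646909665), np.float64(0.00015908116469100537)]) [0.58801678 0.15425717 0.117     ] [0.58923985 0.15303735 0.117     ]
a [0.56870175 0.30988081 0.008     ]
b [0.62713126 0.16362891 0.008     ]
c [0.55288777 0.13351868 0.008     ]
d [0.49216636 0.27764327 0.008     ]
```

Candidates (top view): the blue bin with the clip is at (334,207) and the clip at (319,223). Possible look-alikes are the green bin (248,266), orange bin (363,298), shelf bins (35,345), the dark card foot (215,195) and the grey tape ring (282,135). The crops confirm the clip: two dark tails on the blue bin's near wall. Its centre measures about (0.459, -0.108) with tail tops at about 0.161 m (0.160 expected). The bin yaw is about -0.20 rad and the card's about +0.38 rad.

>>> apply_moves(
  increments=[
    {"grip": 1,"linear": [320,398,20],"turn": [0,0,10.5]},
    {"grip": 1,"linear": [320,398,20],"turn": [0,0,10.5]},
    {"grip": 1,"linear": [320,398,20],"turn": [0,0,10.5]},
    {"grip": 1,"linear": [320,398,20],"turn": [0,0,10.5]},
    {"grip": 1,"linear": [320,398,20],"turn": [0,0,10.5]},
    {"grip": 1,"linear": [320,398,20],"turn": [0,0,10.5]},
    {"grip": 1,"linear": [320,398,20],"turn": [0,0,10.5]},
    {"grip": 1,"linear": [320,398,20],"turn": [0,0,10.5]},
    {"grip": 1,"linear": [320,398,20],"turn": [0,0,10.5]},
    {"grip": 1,"linear": [320,398,20],"turn": [0,0,10.5]},
  ],
  grip_force=40,
)

```text
time: 1.15
tool_pos: [0.4534, -0.1149, 0.223]
tool_rot: [3.141, -0.0, -0.202]
contact_force: [-0.0, -0.7, 0.0]
opening: 0.0917
```

>>> apply_moves(
  increments=[
    {"grip": 1,"linear": [0,0,0],"turn": [0,0,0]},
    {"grip": 1,"linear": [0,0,0],"turn": [0,0,0]},
    {"grip": 1,"linear": [0,0,0],"turn": [0,0,0]},
  ],
)

```text
time: 1.45
tool_pos: [0.4519, -0.1174, 0.2226]
tool_rot: [3.141, 0.001, -0.203]
contact_force: [-0.1, 1.2, 0.5]
opening: 0.0916
```

```bash
python3 - <<'E'
from h import *
st=observe();print(st['tool_pos'],st['tool_rot'])
a=read_camera('wrist')[:,:,::-1];cv2.imwrite('pics/w1.png',a)
for P in [(0.459,-0.108,.16),(0.457,-.108,.1),(.469,-.043,.1),(.430,-.237,.1)]: print(proj('wrist',P,st))
E
```

```text
[ 0.4518669  -0.11741457  0.22262645] [ 3.14131579e+00  8.07731271e-04 -2.03051388e-01]
[284.7197464  200.05652781]
[281.52473418 181.55593697]
[280.14616181 107.62309219]
[280.81933139 303.6297906 ]
```

View pics/w1.png

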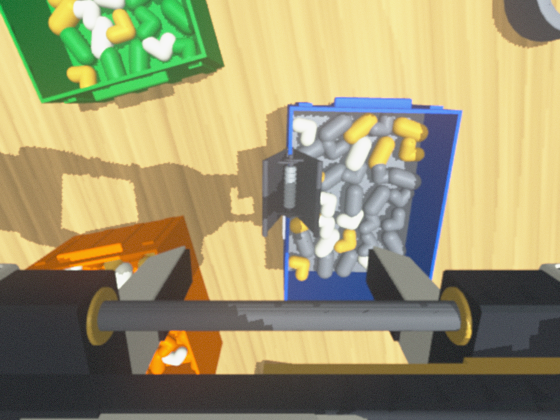

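```bash
python3 - <<'E'
import cv2
a=cv2.imread('pics/w1.png');cv2.imwrite('pics/w1c.png',cv2.resize(a[90:250,240:340],None,fx=5,fy=3.7*1,interpolation=cv2.INTER_CUBIC))
E
```

```text
(no output)
```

View pics/w1c.png

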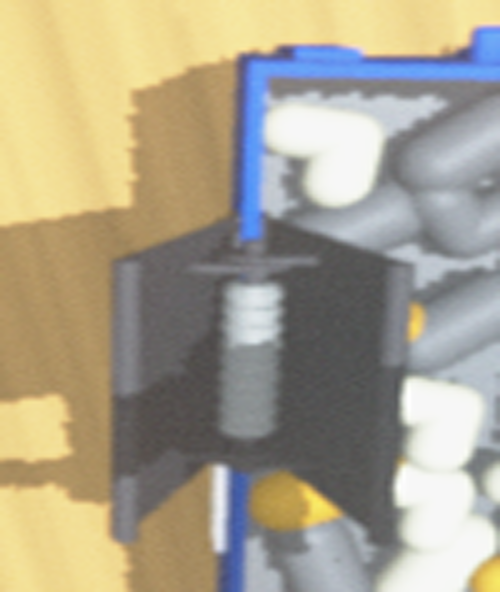

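```bash
python3 - <<'E'
from h import *
st={'tool_pos':[ 0.4518669,-0.11741457,0.22262645],'tool_rot':[3.14131579,8.07731271e-04,-2.03051388e-01]}
f=lambda n,u,v,z:print(n,onz('wrist',u,v,z,st))
f('tailLtop',262.4,159.7,.16);f('tailLbot',262.4,236,.16);f('tailR',322.4,161,.16);f('ctr',292.4,198,.16)
f('coil',290,187,.122);f('rim1',287.2,106,.1);f('rim2',284,249,.1);f('rimc1',289,106,.1);f('rimc2',286,249,.1)
E
```

```text
tailLtop [ 0.44906468 -0.07439397  0.16      ]
tailLbot [ 0.4359647  -0.13348231  0.16      ]
tailR [ 0.49194258 -0.08421144  0.16      ]
ctr [ 0.46503059 -0.10757593  0.16      ]
coil [ 0.46415142 -0.10886498  0.122     ]
rim1 [ 0.47527206 -0.04290971  0.1       ]
rim2 [ 0.44568621 -0.17594208  0.1       ]
rimc1 [ 0.47680321 -0.04322534  0.1       ]
rimc2 [ 0.44763139 -0.1763429   0.1       ]
```

>>> apply_moves(
  increments=[
    {"grip": 1,"linear": [12,9,0],"turn": [0,0,-0.1]},
    {"grip": 1,"linear": [12,9,-30],"turn": [0,0,-0.1]},
    {"grip": 1,"linear": [12,9,-60],"turn": [0,0,-0.1]},
    {"grip": 1,"linear": [12,9,-80],"turn": [0,0,-0.1]},
    {"grip": 1,"linear": [12,9,-97],"turn": [0,0,-0.1]},
    {"grip": 1,"linear": [12,9,-97],"turn": [0,0,-0.1]},
    {"grip": 1,"linear": [12,9,-97],"turn": [0,0,-0.1]},
  ],
)

```text
time: 2.2
tool_pos: [0.4642, -0.1089, 0.1263]
tool_rot: [3.142, -0.0, -0.215]
contact_force: [-0.4, -1.0, 1.1]
opening: 0.092
```

```bash
python3 - <<'E'
from h import *
st=observe();print(st['tool_pos'],st['tool_rot'])
a=read_camera('wrist')[:,:,::-1];cv2.imwrite('pics/w2.png',a)
b=read_camera('side')[:,:,::-1];cv2.imwrite('pics/s2.png',cv2.resize(b[130:250,250:380],None,fx=5,fy=5,interpolation=cv2.INTER_CUBIC))
E
```

```text
[ 0.46423569 -0.10889179  0.12632055] [ 3.14152708e+00 -3.46803913e-05 -2.15003037e-01]
```

View pics/w2.png

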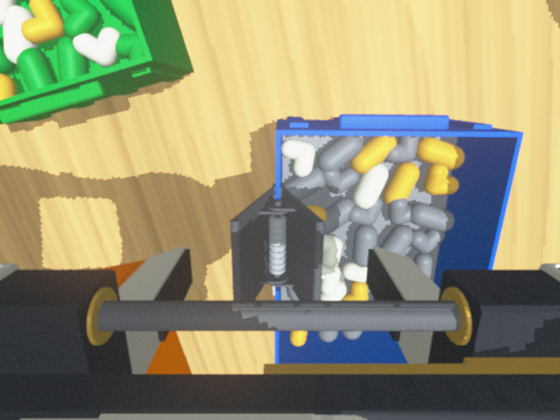

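View pics/s2.png

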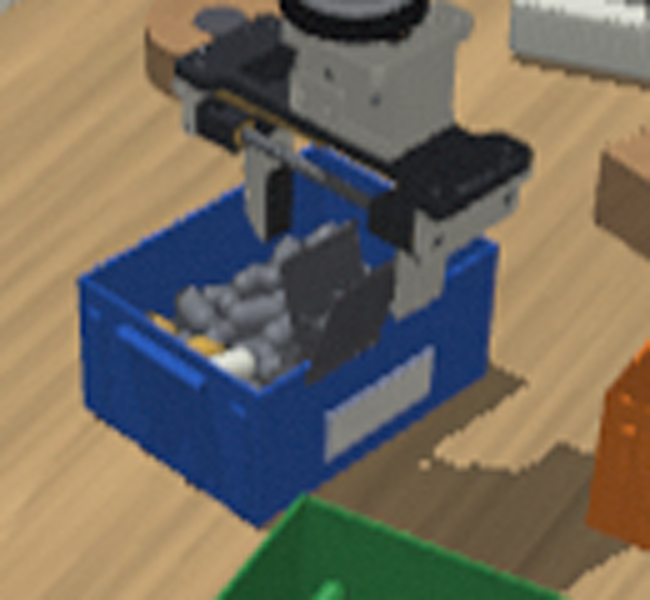

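```bash
python3 - <<'E'
from h import *
st={'tool_pos':[ 0.46423569,-0.10889179,0.12632055],'tool_rot':[3.14152708,-3.4e-05,-2.15e-01]}
R=Ro.from_euler('xyz',st['tool_rot']).as_matrix();t=np.array(st['tool_pos'])
f=lambda P:((proj('side',P)-[250,130])*5+2).round()
for x in(-.046,-.022,0,.022,.046):
  for z in (0,-.019,-.034): print(x,z,f(t+R@[x,0,z]), proj('wrist',t+R@[x,0,z],st).round())
# clip tail tops
for x in (-.0225,.0225):
  for y in(-.03,.03): print('tail',x,y,f(t+R@[x,y,-.034]),proj('wrist',t+R@[x,y,-.034],st).round())
E
python3 - <<'E'
import cv2
a=cv2.imread('pics/w2.png');cv2.imwrite('pics/w2c.png',cv2.resize(a[170:340,200:360],None,fx=4,fy=3.5,interpolation=cv2.INTER_CUBIC))
E
```

```text
-0.046 0 [399. 344.] [200. 248.]
-0.046 -0.019 [401. 316.] [193. 263.]
-0.046 -0.034 [402. 294.] [185. 277.]
-0.022 0 [366. 324.] [241. 248.]
-0.022 -0.019 [367. 297.] [237. 263.]
-0.022 -0.034 [369. 275.] [234. 277.]
0 0 [336. 307.] [278. 248.]
0 -0.019 [338. 279.] [278. 263.]
0 -0.034 [339. 257.] [278. 277.]
0.022 0 [308. 289.] [315. 248.]
0.022 -0.019 [309. 262.] [319. 263.]
0.022 -0.034 [309. 240.] [322. 277.]
0.046 0 [277. 271.] [355. 248.]
0.046 -0.019 [277. 244.] [363. 263.]
0.046 -0.034 [278. 222.] [370. 277.]
tail -0.0225 -0.03 [331. 299.] [230. 221.]
tail -0.0225 0.03 [407. 252.] [235. 328.]
tail 0.0225 -0.03 [270. 263.] [326. 221.]
tail 0.0225 0.03 [346. 217.] [321. 328.]
```

View pics/w2c.png

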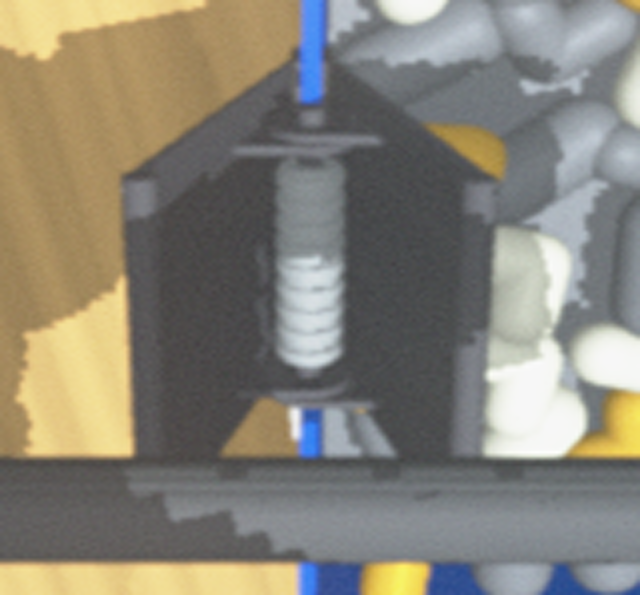

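Wrist view: the clip is centred between the fingers, with tail tops at u 230–323, v from 220 (predicted 230–326, 221). The finger ends look about 20 mm short of the reported TCP in the side view, but they still overlap the tails either way. Closing now.

>>> apply_moves(
  increments=[
    {"grip": 0.4,"linear": [0,0,0],"turn": [0,0,0]},
    {"grip": 0.3,"linear": [0,0,0],"turn": [0,0,0]},
    {"grip": 0.2,"linear": [0,0,0],"turn": [0,0,0]},
    {"grip": 0.15,"linear": [0,0,0],"turn": [0,0,0]},
    {"grip": 0.1,"linear": [0,0,0],"turn": [0,0,0]},
    {"grip": 0.05,"linear": [0,0,0],"turn": [0,0,0]},
    {"grip": 0,"linear": [0,0,0],"turn": [0,0,0]},
    {"grip": 0,"linear": [0,0,0],"turn": [0,0,0]},
    {"grip": 0,"linear": [0,0,0],"turn": [0,0,0]},
  ],
  grip_force=40,
)

```text
time: 3.2
tool_pos: [0.4645, -0.1078, 0.1258]
tool_rot: [-3.142, 0.0, -0.213]
contact_force: [0.0, 0.5, -1.3]
opening: 0.0243
```

```bash
python3 - <<'E'
from h import *
st=observe();print(st)
a=read_camera('wrist')[:,:,::-1];cv2.imwrite('pics/w3.png',a)
b=read_camera('side')[:,:,::-1];cv2.imwrite('pics/s3.png',cv2.resize(b[130:250,250:380],None,fx=5,fy=5,interpolation=cv2.INTER_CUBIC))
E
```

```text
{'time': 3.2, 'qpos': array([-3.88906118e-01,  3.37473771e-01,  1.76740039e+00, -2.44949670e-07,
        1.03679154e+00, -1.76035573e-01]), 'qvel': array([-5.32841742e-04,  9.72312821e-05, -4.16294012e-04, -1.28718674e-04,
       -3.62146390e-04,  2.19695191e-03]), 'joint_efforts': array([ 6.76200652e-03, -4.00227177e+01, -2.14354295e+01,  6.20785682e-02,
        5.19100484e-02,  7.80593450e-05]), 'tool_pos': array([ 0.464469  , -0.10776305,  0.12580757]), 'tool_rot': array([-3.14158007e+00,  7.19578815e-05, -2.12870420e-01]), 'contact_force': array([ 0.02966504,  0.47223846, -1.25768084]), 'torque': array([-0.03535784, -0.08107158, -0.04590803]), 'opening': 0.02428649702640836}
```

View pics/w3.png

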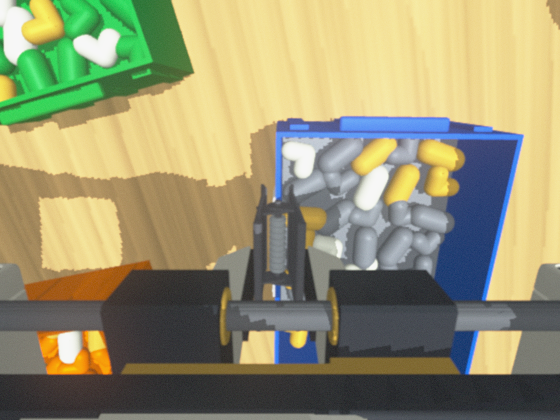

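View pics/s3.png

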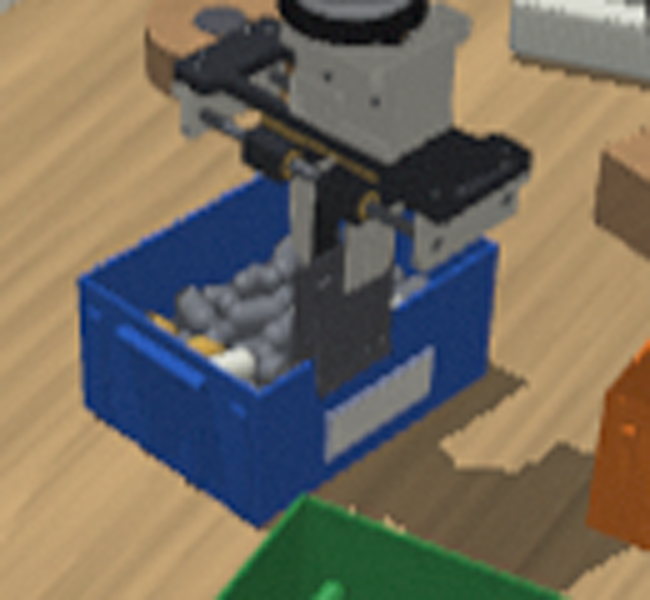

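Both tails are squeezed upright, opening 24 mm (wrist view: clip at u 258–303, v 190–300). Lifting straight up.

>>> apply_moves(
  increments=[
    {"grip": 0,"linear": [0,0,0],"turn": [0,0,0]},
    {"grip": 0,"linear": [0,0,0],"turn": [0,0,0]},
    {"grip": 0,"linear": [0,0,10],"turn": [0,0,0]},
    {"grip": 0,"linear": [0,0,25],"turn": [0,0,0]},
    {"grip": 0,"linear": [0,0,45],"turn": [0,0,0]},
    {"grip": 0,"linear": [0,0,70],"turn": [0,0,0]},
    {"grip": 0,"linear": [0,0,95],"turn": [0,0,0]},
    {"grip": 0,"linear": [0,0,120],"turn": [0,0,0]},
    {"grip": 0,"linear": [0,0,120],"turn": [0,0,0]},
    {"grip": 0,"linear": [0,0,120],"turn": [0,0,0]},
  ],
  grip_force=50,
)

```text
time: 4.3
tool_pos: [0.4645, -0.1078, 0.2462]
tool_rot: [3.141, -0.001, -0.213]
contact_force: [-0.3, -0.9, -0.4]
opening: 0.0202
```

```bash
python3 - <<'E'
from h import *
st=observe();print(st['tool_pos'],st['opening'],st['contact_force'])
a=read_camera('wrist')[:,:,::-1];cv2.imwrite('pics/w4.png',a)
b=read_camera('side')[:,:,::-1];cv2.imwrite('pics/s4.png',cv2.resize(b[80:220,250:380],None,fx=4,fy=4,interpolation=cv2.INTER_CUBIC))
E
```

```text
[ 0.4644775  -0.10776561  0.24622712] 0.02017051474170009 [-0.25286043 -0.85401507 -0.42748527]
```

View pics/w4.png

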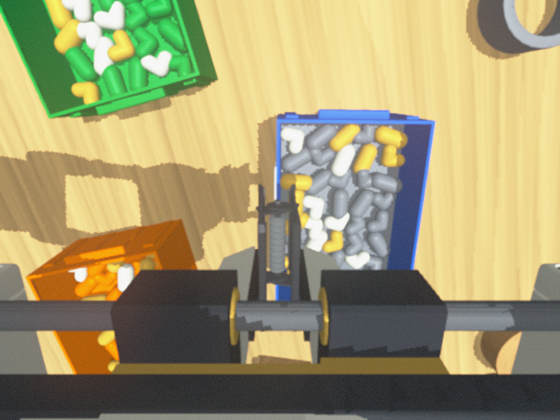

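View pics/s4.png

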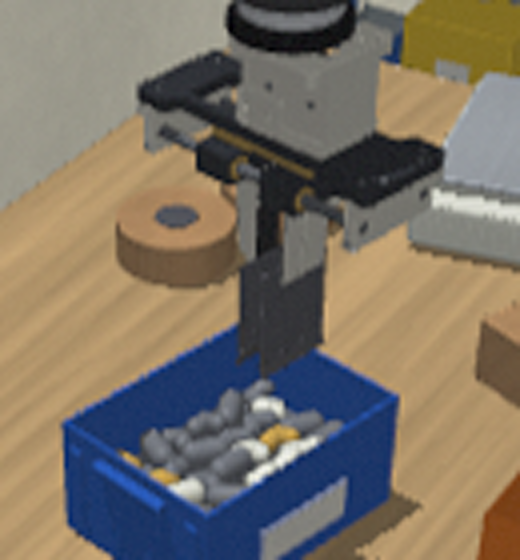

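>>> apply_moves(
  increments=[
    {"grip": 0,"linear": [15,50,0],"turn": [0,0,0.8]},
    {"grip": 0,"linear": [28,95,0],"turn": [0,0,1.6]},
    {"grip": 0,"linear": [41,138,0],"turn": [0,0,2.4]},
    {"grip": 0,"linear": [54,180,0],"turn": [0,0,3.2]},
    {"grip": 0,"linear": [66,220,0],"turn": [0,0,4.0]},
    {"grip": 0,"linear": [78,260,0],"turn": [0,0,4.7]},
    {"grip": 0,"linear": [90,300,0],"turn": [0,0,5.3]},
    {"grip": 0,"linear": [98,330,0],"turn": [0,0,5.7]},
    {"grip": 0,"linear": [98,330,0],"turn": [0,0,5.7]},
    {"grip": 0,"linear": [98,330,0],"turn": [0,0,5.7]},
  ],
)

```text
time: 5.4
tool_pos: [0.5618, 0.2223, 0.2442]
tool_rot: [3.142, 0.003, 0.385]
contact_force: [0.8, -0.3, -0.8]
opening: 0.0196
```

```bash
python3 - <<'E'
from h import *
st=observe();print(st['tool_pos'],st['tool_rot'],st['opening'],st['contact_force'])
a=read_camera('wrist')[:,:,::-1];cv2.imwrite('pics/w5.png',a)
b=read_camera('side')[:,:,::-1];cv2.imwrite('pics/s5.png',cv2.resize(b[160:310,150:300],None,fx=4,fy=4,interpolation=cv2.INTER_CUBIC));cv2.imwrite('pics/s5r.png',b)
for P in [(.5335,.2894,.117),(.5879,.1542,.117),(.5607,.2218,.117)]: print(proj('wrist',P,st))
E
```

```text
[0.5618227  0.22232737 0.24421598] [3.14154496e+00 3.10559119e-03 3.84812760e-01] 0.01962429195060758 [ 0.78617027 -0.28405857 -0.75971971]
[276.12741086 110.86566263]
[276.17243966 259.31808038]
[276.15150032 190.28457445]
```

View pics/w5.png

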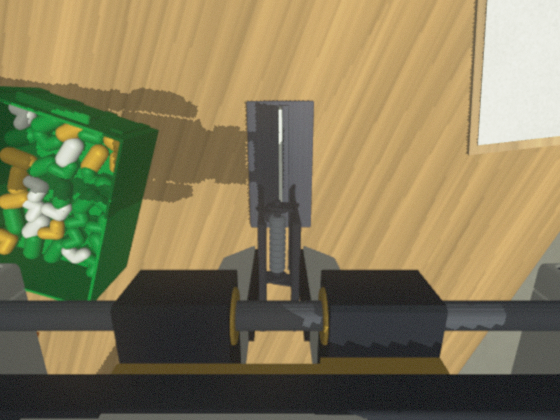

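View pics/s5.png

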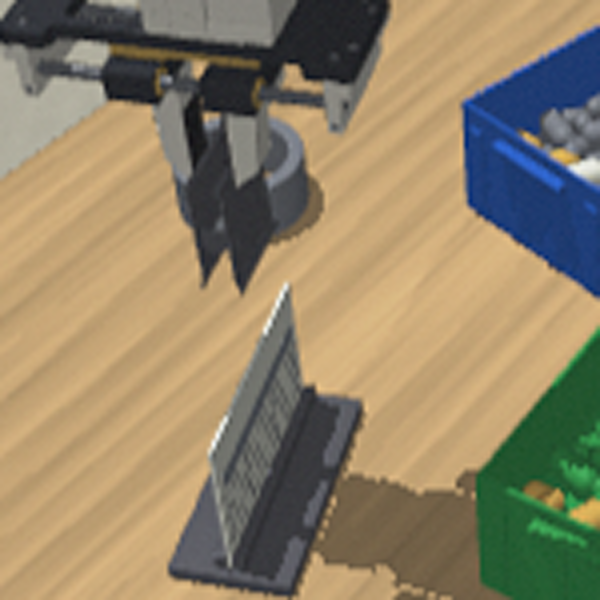

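```bash
python3 - <<'E'
import cv2
a=cv2.imread('pics/w5.png');cv2.imwrite('pics/w5c.png',cv2.resize(a[95:320,235:325],None,fx=6,fy=2.6,interpolation=cv2.INTER_CUBIC))
E
```

```text
(no output)
```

View pics/w5c.png

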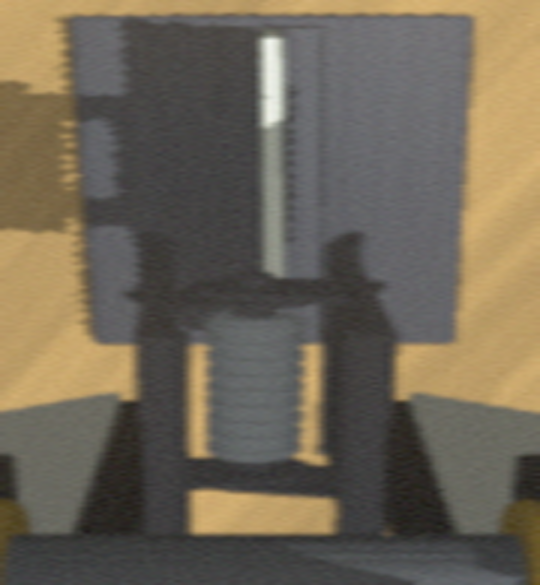

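```bash
python3 - <<'E'
from h import *
print(camera_params('wrist'))
st={'tool_pos':[0.5618227,0.22232737,0.24421598],'tool_rot':[3.14154496,3.10559119e-03,3.84812760e-01]}
R=Ro.from_euler('xyz',st['tool_rot']).as_matrix();t=np.array(st['tool_pos'])
for z in(.04,.026,.006,0,-.02):print(z,proj('wrist',t+R@[0,0,z],st), proj('wrist',t+R@[0,-.03,z],st))
for u,v in[(280.2,109.6),(280.2,199)]:
  P=onz('wrist',u,v,.117,st);print(P,'tool',R.T@(P-t))
E
```

```text
{'camera_matrix': array([[337.31196452,   0.        , 278.6910709 ],
       [  0.        , 337.31196452, 205.3528818 ],
       [  0.        ,   0.        ,   1.        ]]), 'hand_eye': array([[ 9.99999806e-01,  4.04850637e-04, -4.73606594e-04,
         1.41640275e-03],
       [ 2.39138906e-04, -9.51300808e-01, -3.08264034e-01,
        -8.52856013e-02],
       [-5.75343226e-04,  3.08263861e-01, -9.51300720e-01,
        -1.82700838e-01],
       [ 0.00000000e+00,  0.00000000e+00,  0.00000000e+00,
         1.00000000e+00]])}
0.04 [276.53226442 223.032847  ] [276.4344721 181.6909485]
0.026 [276.41646673 230.55507609] [276.30766543 186.98181566]
0.006 [276.22504279 242.98999325] [276.09670312 195.78398308]
0 [276.16051695 247.18159787] [276.02521212 198.76686523]
-0.02 [275.91605002 263.0621932 ] [275.75260445 210.14111678]
[0.53643638 0.29175261 0.117     ] tool [ 0.00292652 -0.07388381  0.12720398]
[0.56753522 0.21521703 0.117     ] tool [0.0030207  0.00872868 0.12720763]
```

>>> apply_moves(
  increments=[
    {"grip": 0,"linear": [1.5,0.5,0],"turn": [0,0,0]},
    {"grip": 0,"linear": [1.5,0.5,-20],"turn": [0,0,0]},
    {"grip": 0,"linear": [1.5,0.5,-40],"turn": [0,0,0]},
    {"grip": 0,"linear": [1.5,0.5,-60],"turn": [0,0,0]},
    {"grip": 0,"linear": [1.5,0.5,-70],"turn": [0,0,0]},
    {"grip": 0,"linear": [1.5,0.5,-70],"turn": [0,0,0]},
    {"grip": 0,"linear": [1.5,0.5,-70],"turn": [0,0,0]},
    {"grip": 0,"linear": [1.5,0.5,-70],"turn": [0,0,0]},
  ],
)

```text
time: 6.3
tool_pos: [0.5647, 0.2227, 0.1772]
tool_rot: [3.141, -0.002, 0.384]
contact_force: [-0.3, 1.0, -0.9]
opening: 0.0198
```

```bash
python3 - <<'E'
from h import *
st=observe();print(st['tool_pos'],st['tool_rot'],st['opening'],st['contact_force'])
a=read_camera('wrist')[:,:,::-1];cv2.imwrite('pics/w6.png',a);cv2.imwrite('pics/w6c.png',cv2.resize(a[50:275,235:325],None,fx=6,fy=2.6,interpolation=cv2.INTER_CUBIC))
b=read_camera('side')[:,:,::-1];cv2.imwrite('pics/s6.png',cv2.resize(b[190:310,160:270],None,fx=6,fy=5,interpolation=cv2.INTER_CUBIC))
R=Ro.from_euler('xyz',st['tool_rot']).as_matrix();t=np.array(st['tool_pos'])
for x in(-.0075,.0075):
  P=t+R@[x,-.03,.038];print(P,(proj('side',P)-[160,190])*[6,5])
E
```

```text
[0.56469037 0.22272164 0.17720839] [ 3.14126522e+00 -2.28516744e-03  3.83739011e-01] 0.019791872443076917 [-0.29160467  0.96549862 -0.93369437]
[0.54658935 0.24775284 0.13918153] [290.9030588  317.72802897]
[0.56049839 0.25336867 0.13921581] [254.48926394 313.07627907]
```

View pics/w6c.png

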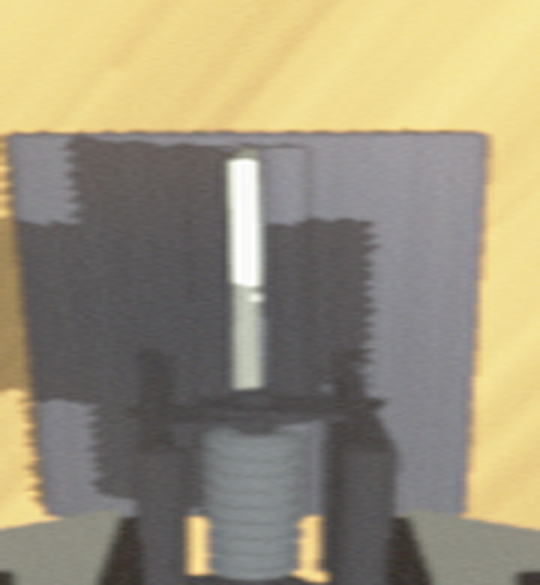

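View pics/s6.png

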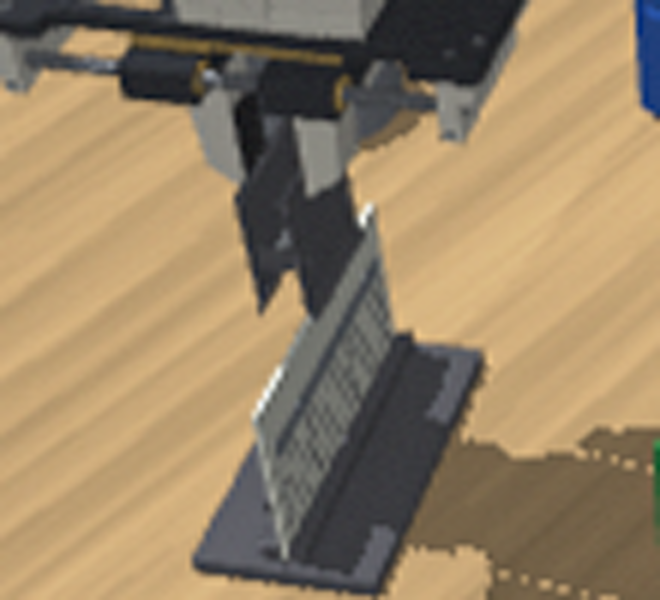

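Wrist crop: the card edge is at crop x 246–248 and the clip axis at 252, so the card is about 0.8 mm to -x; the side view agrees. Jaw tips are about 20 mm apart and at about z 0.139. Nudging and descending 31 mm in slow rows.

>>> apply_moves(
  increments=[
    {"grip": 0,"linear": [-1,-0.4,0],"turn": [0,0,0]},
    {"grip": 0,"linear": [-1,-0.4,-5],"turn": [0,0,0]},
    {"grip": 0,"linear": [-1,-0.4,-10],"turn": [0,0,0]},
    {"grip": 0,"linear": [-1,-0.4,-15],"turn": [0,0,0]},
    {"grip": 0,"linear": [-1,-0.4,-20],"turn": [0,0,0]},
    {"grip": 0,"linear": [-1,-0.4,-25],"turn": [0,0,0]},
    {"grip": 0,"linear": [-1,-0.4,-29],"turn": [0,0,0]},
    {"grip": 0,"linear": [-1,-0.4,-31],"turn": [0,0,0]},
    {"grip": 0,"linear": [-1,-0.4,-31],"turn": [0,0,0]},
    {"grip": 0,"linear": [-1,-0.4,-31],"turn": [0,0,0]},
  ],
)

```text
time: 7.4
tool_pos: [0.5631, 0.2223, 0.1451]
tool_rot: [3.142, -0.0, 0.384]
contact_force: [-0.1, 0.3, -0.8]
opening: 0.02
```

```bash
python3 - <<'E'
from h import *
st=observe();print(st['tool_pos'],st['tool_rot'],st['opening'],st['contact_force'])
a=read_camera('wrist')[:,:,::-1];cv2.imwrite('pics/w7.png',a);cv2.imwrite('pics/w7c.png',cv2.resize(a[50:275,235:325],None,fx=6,fy=2.6,interpolation=cv2.INTER_CUBIC))
b=read_camera('side')[:,:,::-1];cv2.imwrite('pics/s7.png',cv2.resize(b[210:310,165:265],None,fx=6,fy=6,interpolation=cv2.INTER_CUBIC))
E
```

```text
[0.56312626 0.2223439  0.14505275] [ 3.14154506e+00 -4.01029425e-04  3.84028919e-01] 0.019988311497899366 [-0.0861371   0.32745539 -0.78989544]
```

View pics/w7c.png

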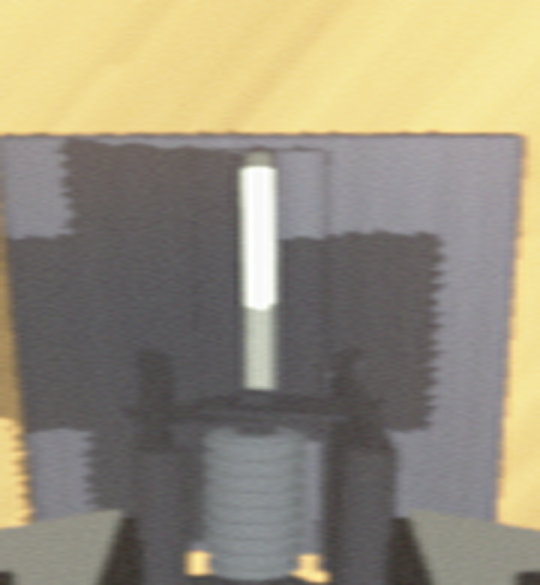

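View pics/s7.png

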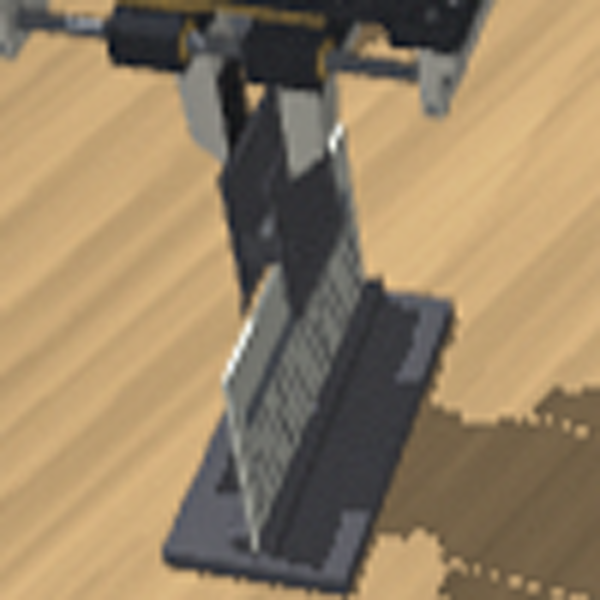

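```bash
python3 - <<'E'
from h import *
from scipy.optimize import least_squares
def est(t,yaw,px):
    d=np.array([np.cos(yaw),np.sin(yaw),0]);y=np.array([-np.sin(yaw),np.cos(yaw),0])
    t=np.array(t)
    mid=np.mean(px,0)
    f=lambda p:proj('side',t+y*.03+d*p[0]+np.array([0,0,-p[1]]))-mid
    s=least_squares(f,[0,.038]).x;print('xoff',s[0],'tip below TCP',s[1])
est((.5620,.2223,.2455),.384,[(210.1,233.1),(201.1,231.9)])
est((.5640,.2227,.176),.384,[(203.5,252.5),(212,253.5)])
for c in[(202.9,272.9)]:
  print(onz('side',*c,.117),onz('side',*c,.12))
E
```

```text
xoff -0.006729940435753501 tip below TCP 0.03779033873530371
xoff -0.0052573766038797745 tip below TCP 0.03504874291170271
[0.53279628 0.28690762 0.117     ] [0.53068591 0.28870511 0.12      ]
```

>>> apply_moves(
  increments=[
    {"grip": 0,"linear": [0.7,0.3,0],"turn": [0,0,0]},
    {"grip": 0,"linear": [0.7,0.3,-2],"turn": [0,0,0]},
    {"grip": 0,"linear": [0.7,0.3,-3],"turn": [0,0,0]},
    {"grip": 0,"linear": [0.7,0.3,-3],"turn": [0,0,0]},
    {"grip": 0,"linear": [0.7,0.3,-3],"turn": [0,0,0]},
    {"grip": 0,"linear": [0.7,0.3,-3],"turn": [0,0,0]},
  ],
)

```text
time: 8.1
tool_pos: [0.5637, 0.2226, 0.1419]
tool_rot: [3.142, -0.0, 0.384]
contact_force: [0.4, -0.2, -0.4]
opening: 0.0199
```

```bash
python3 - <<'E'
from h import *
st=observe();print(st['tool_pos'],st['tool_rot'],st['opening'],st['contact_force'],abs(st['qvel']).max())
a=read_camera('wrist')[:,:,::-1];cv2.imwrite('pics/w8c.png',cv2.resize(a[50:275,235:325],None,fx=6,fy=2.6,interpolation=cv2.INTER_CUBIC))
b=read_camera('side')[:,:,::-1];cv2.imwrite('pics/s8.png',cv2.resize(b[230:280,185:235],None,fx=12,fy=12,interpolation=cv2.INTER_CUBIC))
c=read_camera('top')[:,:,::-1];cv2.imwrite('pics/t8.png',cv2.resize(c[150:250,150:300],None,fx=5,fy=5,interpolation=cv2.INTER_CUBIC))
o=cv2.imread('pics/side0.png');print('side card foot diff',np.abs(o[285:310,190:240].astype(int)-b[285:310,190:240]).mean())
E
```

```text
[0.56372396 0.22259709 0.14192777] [ 3.14155607e+00 -1.09632421e-04  3.83963268e-01] 0.01987403038727019 [ 0.40941574 -0.17272345 -0.40885489] 0.001867609467898645
side card foot diff 19.138133333333332
```

View pics/w8c.png

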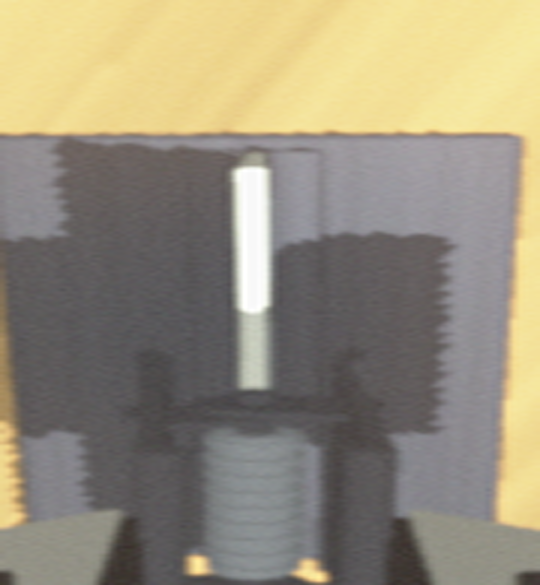

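View pics/s8.png

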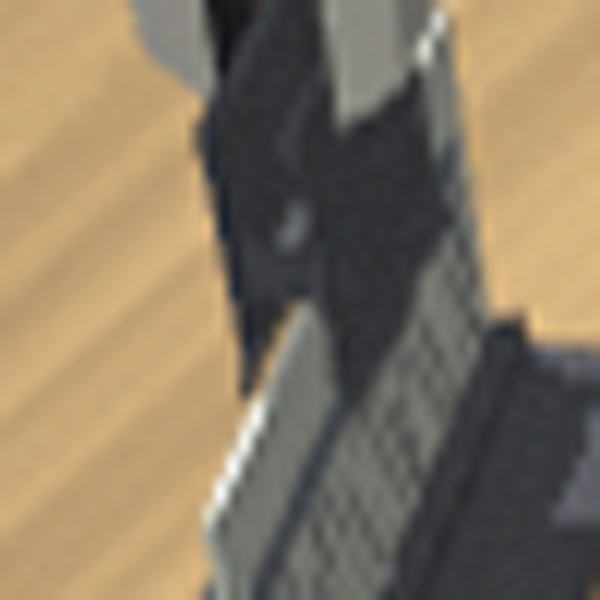

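View pics/t8.png

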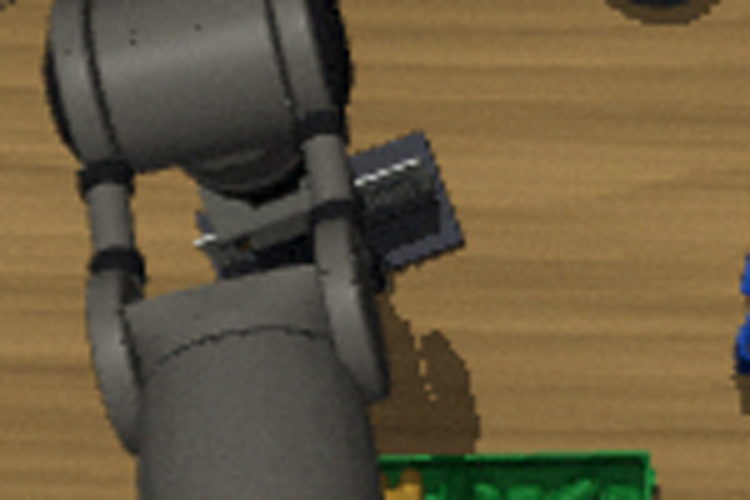

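```bash
python3 -c "
from cell import *
print(hand_in())"
```

```text
the job is handed in; nothing more can be done
None
```

I squeezed the bulldog clip open on the blue bin's rim, lifted it off, and handed the job in with the gripper holding it open astride the middle of the stock card. `hand_in()` gave no verdict, so the result rests on these last checks:

- **Opening:** the fingers stood at 20 mm with a 50 N grip. They stopped closing at about 20 mm, which I take to be the hard stop.
- **Centring:** in the wrist view the card edge lies on the clip's axis, about 0 mm off, with the jaw lips about 20 mm apart.
- **Contact with the card:** the side view shows one leg on each face of the card, with the coil clear above the edge. The wrist force (under 1 N) showed no sign of touching.
- **Card position:** its top corner is within about a pixel of where it started.

Some measurements disagreed:

- **Calibration offsets:** the wrist and top cameras differed by about 4 mm in x, and the reported wrist calibration varied between calls. I centred the clip by its position relative to the card in the wrist picture instead.
- **Jaw depth:** the jaw-tip offset from the TCP puts the tips about 10–13 mm below the edge. A rough side-view estimate gave up to 20 mm, which would still leave the coil clear of the card.
- **Finger ends:** in the side and wrist pictures they looked about 20 mm short of the reported TCP. The grip held anyway.
- **Card foot:** the picture difference against the start was not zero (mean 19). I put it down to shadows and did not check further.

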